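Crack a walnut without crushing the kernel

ROBOT

A 6-joint arm with a two-finger parallel gripper is mounted at the origin on a cart in front of the work surface, level with it; the furniture and walls round the work are solid. World frame = base frame: x ahead of the robot, y to its left, z up, the work surface at z = 0. Lengths are in mm, angles in rad, forces in N, time in s.
With the tool pointing down it reaches from about 325 to 850 mm from the base axis. Payload 4.4 kg.
Tool frame: the origin (TCP) lies at the very end of the fingers, on their centre line; the grasp point (between the pads) lies 19 mm behind it; z points along the fingers, y is the line along which they close (so a half turn about z gives the same grasp; the last joint's range is limited). The gripper opens to 94 mm and grips with 3 to 60 N. Pads are 16 mm wide; open, the fingers measure 119 mm over their backs; the gripper's body (75 mm by 177 mm) begins 78 mm behind the grasp point.
Start: joints at [0.998, 0.207, 1.542, -0, 1.393, -0.15], TCP at [235.941, 524.365, 205.447] pointing down, gripper open.
Joint ranges: [-2.73, 2.73], [-0.86, 2.22], [0.23, 2.46], [-1.11, 4.25], [0.08, 2.63], [-2.82, 2.82]. Speed limits (rad/s): [2.79, 2.79, 3.14, 3.14, 3.14, 3.14].

INTERFACE

Orientations are given as [roll, pitch, yaw] about the fixed x, y, z axes, in that order (R = Rz(yaw) Ry(pitch) Rx(roll)).
In Python, from station import bot gives the robot as it stands. The module is installed in compiled form; this text tells all that it offers.
- The arm moves only by the tool carry_out, never from a script. Its argument "series" is a list that holds one entry, the list of rows, each a list of 7 numbers: the shift along the world's x, y, z as a fraction of full scale, then the turn, a rotation vector about the world's x, y, z as a fraction of full scale, then the gripper's target within -1 to 1 (fully open at 1, half-way at 0, shut at -1). A call has 1 to 20 rows; each row shifts and turns the commanded pose from where the row before left it; what a row does not reach is not made up. Full scale, the value 1, is 2.5 cm for a shift and 6 degrees for a turn. A row lasts 1/12 s, in which the tool goes at most 41.7 mm and 7.16 degrees, less where a joint would pass 70% of its speed; a pose out of reach is approached as far as the arm can. A call with a number of a shift or a turn outside -1 to 1 is refused whole. A call with a gripper value outside its range is refused whole. The fingers move at their own pace and stop on an object; "force" is the grip in N (left out, the last holds). Time passes only in rows, so rows that do not move let the fingers close. It gives the time, the measured TCP pose, the force, the opening and the grip force at its end, in the units of the state.
- bot.state(): the state, without advancing time (a new reading comes with each control period).
- bot.capture(name): name is "scene" or "top" or "wrist"; returns a dict with "pixels" (480x640x3 uint8, red, green, blue), "K" (3x3 intrinsics, pixels), "position" and "attitude" of the camera in the world; the wrist camera has in their place "mount" (4x4, takes a point from camera to tool coordinates, whose origin is the TCP and whose axes are the flange's). Camera axes: x right, y down, z forward; pixel columns grow to the right and rows downward; lengths in mm; the calibration is good to about 2 mm. A picture is of the moment at which its call begins: read the wrist's pose just before it. There is no depth.
- bot.sign_off(): hands the job in; it is judged then, once.
Trained networks look in a picture, given as the dict that the camera call returned (one of the last four; its "shot" number tells which), for a name from the list of things; names that differ only in an ending like _2 or _b are one class to them, and where a whole thing is asked for, a point or a joint stands for the part that bears it (a point fixed in the world has none). Each returns a list of dicts, best first, with "score" (0 to 1); they miss things now and then, are a little off and sometimes report something else, mostly with a low value. They report only what shows in the picture. A call takes as long as a camera call.
- bot.search_frame(picture, thing): "location" ([x, y, z] in mm, in world coordinates, good to about 4 mm: the middle of the surface that is visible of it).
- bot.masks_of(picture, thing): "region" (480x640 bool, what is visible of it).
- bot.landmark_of(picture, thing): "location" ([x, y, z] in mm, in world coordinates, good to about 4 mm: a listed point, or the origin of a listed thing).
The state is a dict: "time_s": time; "q": joint angles; "dq": joint speeds; "joint_efforts": joint torques, N m; "eef_pos": TCP position; "ee_rot": TCP orientation; "ft_force": force on the tool from outside, world axes, zero at the start; "wrist_torque": the same for the moment, N m; "gripper_width": opening from 0.0 (shut) to 1.0 (fully open); "finger_force": force on a finger pad.
Only numpy, scipy, OpenCV 4.12 (cv2) and the standard library are available. Lean on these libraries where they do the work, as an engineer would, in place of code of your own. Each camera call takes 0.05 s, during which the arm holds its last target. There are 200 camera calls.

TASK

Set the walnut in the cradle of the table nutcracker with its long axis pointing from jaw to jaw and let go of it; then squeeze the nutcracker's two handles together until the shell cracks, stopping as soon as you feel it give so that the kernel is not crushed. Let the handles spring open again, leave the cracked nut in the cradle, and do not disturb the mug, the candle or the pepper pot.

Things in the scene. Friction and masses are not known exactly. Their poses are not given: they have to be found in the camera images.
- nut_center (a point): Centre of the walnut: loose, brown, furrowed, 40 mm along its x, 35 mm wide in y, 35 mm high; centre 17.5 mm above what it lies on. x is its long axis: its flattish ends (x = -20, +20 mm) belong to two half shells that meet at a seam across the middle; either end may point either way. Grasp from above across y, where it is rigid; about 18 N along x cracks it. 30 to 60 g.
- shell (a joint): How far the walnut's halves are pressed together along its x, m: 0 whole; about 0.005 cracked (it stays there). Resistance grows to a peak of about 18 N near 2 mm, then gives: past 2.6 mm the halves snap together by themselves to 4.8 mm. Pressed on, resistance grows again and the kernel is crushed at 5.7 mm by only about 10 N, LESS than cracking took: stop squeezing at the give.
- seat (a point): Where the walnut's centre belongs in the nutcracker: 40 mm above the worktop, midway between the jaws, 17.5 mm above a flat cradle block (30 mm in x, 34 mm in y) with two 3 mm ribs along y at x = -12.5 and +12.5 mm. z up; y runs from right jaw to left jaw, and the walnut's long axis must lie along it; -x points to the handles' free ends, +x to the pins.
- nutcracker: Table nutcracker: fixed dark wooden board 165 x 96 x 12 mm, axes as seat, origin under the seat. Two steel handles turn on upright pins at x = +90, y = -24 and +24 mm (link over them, top 53 mm up). The bars, 10 mm thick, pass the cradle at y = -39 and +39 mm, 40 mm up, so that fingers fit before and behind the nut.
- grip (a point): Midway between the two black handle grips, 70 mm from the seat along -x, 160 mm from the pins, 40 mm above the worktop; axes as seat. Grips: round bars along x, 14 mm thick, 60 mm long, centres at y = -27 and +27 mm when open, 68 mm over their outsides. Straddle both from above and close along y. The nut cracks at about 12 N on each grip, of which 1 N is the return spring.
- handle_left (a joint): Angle of the left (+y) handle, rad: 0 fully open, where a spring returns it, up to 0.125 as it closes. Its jaw moves 90 mm per rad. Jaw faces are 18 mm wide in x, 22 mm high; open, the left face stands 22.2 to 33.2 mm from the seat, on a screw set differently each time, so the spread at which the nut cracks is not known beforehand and must be felt.
- handle_right (a joint): Angle of the right (-y) handle, rad: 0 open, grows to 0.125 as it closes, with the same return spring. Open, its jaw face stands 22.2 mm from the seat.
- mug: Bystander: cream mug with a handle, 90 x 120 x 94 mm, origin under its centre.
- candle: Bystander: candle in a glass, 76 mm wide, 90 mm high, origin under its centre.
- pepper_pot: Bystander: small pot with a grey domed top, 44 mm wide, 90 mm high, origin under its centre.

How it is judged (in metres and radians):
On the way, in this order (a step that is already met when the one before it is completed fails the run):
1. the whole walnut lies in the cradle, its long axis from jaw to jaw, let go (horizontal distance between nut_center and seat below 0.009 m and distance between nut_center and seat below 0.01 m and angle between the x axis of nut_center and the y axis of seat, either way round below 0.25 rad and value of joint shell below 0.002 m and contact force between the fingers and walnut below 0.3 N), for 0.2 s.
2. the shell has cracked in the cradle, with the fingers not on the nut (distance between nut_center and seat below 0.012 m and value of joint shell above 0.003 m and contact force between the fingers and walnut below 0.3 N), for 0.05 s.
At the end, for the whole second after the job is handed in: The walnut rests in the cradle (centre within 15 mm of the seat point), its shell cracked (halves pressed together by 3.5 to 5.5 mm) and the kernel not crushed; both handles have sprung open (within 0.03 rad); mug, candle and pepper pot are within 20 mm of where they were (value of joint shell between 0.0035 and 0.0055 m and distance between nut_center and seat below 0.015 m and value of joint each of handle_left, handle_right below 0.03 rad and linear speed of walnut below 0.02 m/s); the robot touches nothing.
It fails at once if the kernel is crushed (value of joint shell above 0.0057 m).
It fails at once if the nut is cracked by the fingers themselves (value of joint shell above 0.0025 m and contact force between the fingers and walnut above 1 N).
It fails at once if a bystander is pushed more than 20 mm (distance of any of mug, candle, pepper_pot from where it was at the start of the episode above 0.02 m).
It also fails if it takes over 64 s, if anything falls off the work surface, if the arm or the gripper's body presses on something with over 40 N, if the wrist force passes 120 N, or if a joint passes its speed limit or range.

## Working session

There is one attempt and no reset: what is moved stays moved. The work goes in short steps, Python scripts to look and compute and a tool call to move; the robot and the scene stay as the last step left them, time stands still between calls to the robot, and variables do not carry over. Pictures are saved under pics/ and viewed, at most 10 in all, crops included, and the job is handed in when it is done.

Besides the shell and the picture viewer there is one more tool, called after "Emit:" as name(argument=value, ...), one argument or row to a line, values as JSON. carry_out: Moves the arm, as the interface text tells. Shift numbers are shares of 2.5 cm and turn numbers shares of 6 degrees, none past 1 either way. Its arguments: {"type":"object","properties":{"series":{"type":"array","items":{"type":"array","items":{"type":"array","items":{"type":"number"}}}},"force":{"type":"number"}},"required":["series"]}

```bash
mkdir -p pics
python3 - <<'E'
from station import bot
import cv2,numpy as np
s=bot.state();print({k:np.round(v,3).tolist() for k,v in s.items()})
for n in ("top","scene"):
    p=bot.capture(n);cv2.imwrite(f"pics/{n}0.png",p["pixels"][:,:,::-1])
    print(n,np.round(p["position"],1).tolist(),np.round(p["attitude"],3).tolist())
    for t in ("nut_center","seat","grip","mug","candle","pepper_pot","nutcracker"):
        print(t,[(np.round(d["location"],1).tolist(),round(d["score"],2)) for d in bot.landmark_of(p,t)[:2]])
    np.savez(f"{n}0.npz",**{k:np.array(v) for k,v in p.items()})
E
```

```text
{'time_s': 0.0, 'q': [0.998, 0.207, 1.543, -0.0, 1.393, -0.151], 'dq': [0.0, -0.0, 0.0, -0.001, -0.0, 0.001], 'joint_efforts': [0.0, -37.088, -28.142, 0.07, 0.036, -0.0], 'eef_pos': [235.501, 523.691, 204.307], 'ee_rot': [-3.139, -0.0, 2.719], 'ft_force': [-0.155, -0.519, 0.864], 'wrist_torque': [-0.06, 0.029, -0.096], 'finger_force': 0.0, 'gripper_width': 1.0}
top [368.7, -5.2, 1088.1] [-2.908, -0.007, -1.575]
nut_center [([466.8, 158.3, 16.7], 0.47)]
seat [([574.9, -126.9, 37.3], 0.79)]
grip [([506.5, -125.0, 40.5], 0.94)]
mug [([702.0, 65.3, 0.1], 0.67)]
candle [([471.2, 354.8, 4.1], 0.86), ([577.3, -123.5, 1.0], 0.5)]
pepper_pot [([520.5, -370.1, 3.8], 0.69)]
nutcracker [([577.6, -122.8, 6.1], 0.78)]
scene [-175.7, -215.2, 1045.1] [-2.458, 0.013, -1.329]
nut_center [([471.4, 154.9, 22.1], 0.61)]
seat [([578.4, -132.2, 35.7], 0.65)]
grip [([503.5, -123.5, 37.1], 0.63)]
mug [([703.5, 64.5, -2.5], 0.88)]
candle [([470.7, 358.4, 1.2], 0.79)]
pepper_pot [([523.0, -375.5, -0.7], 0.72)]
nutcracker [([572.7, -124.9, -0.9], 0.91)]
```

View pics/top0.png

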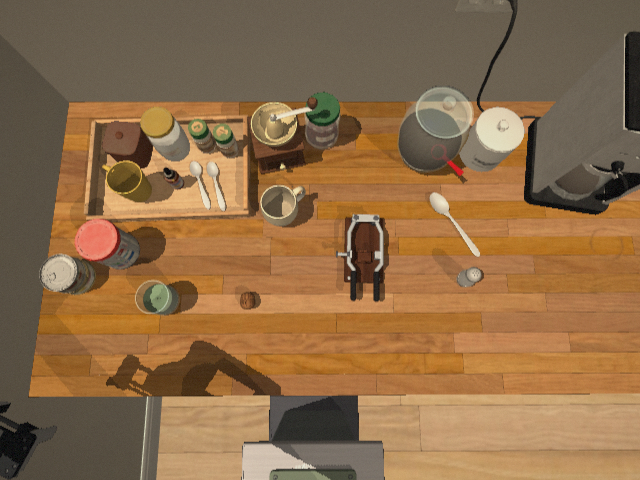

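Run:
```python
import cv2
a=cv2.imread("pics/top0.png")
import numpy as np
d=np.load("top0.npz")
from scipy.spatial.transform import Rotation as R
Rm=R.from_euler('xyz',d["attitude"]).as_matrix()
def px(p):
    c=d["K"]@(Rm.T@(np.array(p)-d["position"]));return (c[:2]/c[2]).round().astype(int)
n=px([469,157,18]);s=px([550,-125,30]);print(n,s)
f=lambda c,r:cv2.resize(a[c[1]-r:c[1]+r,c[0]-r:c[0]+r],(400,400),interpolation=cv2.INTER_CUBIC)
cv2.imwrite("pics/crop0.png",np.hstack([f(n,30),f(s,70)]))
```

```text
[246 301] [364 266]
```

View pics/crop0.png

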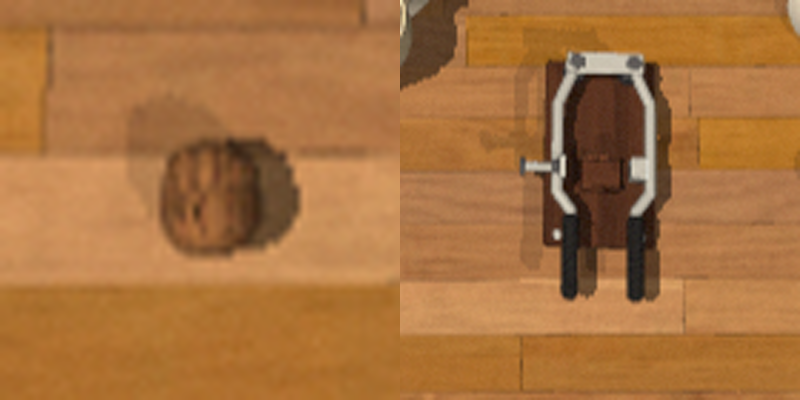

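The top view shows the walnut at about (249,300). The nutcracker is at about (365,255), nearly aligned with the world axes, with its grips toward the robot. I'll move above the nut and look with the wrist camera.

Emit:
carry_out(
  series=[
    [[0.6, -0.98, 0, 0, 0, -0.73, 1], [0.6, -0.98, 0, 0, 0, -0.73, 1], [0.6, -0.98, 0, 0, 0, -0.73, 1], [0.6, -0.98, 0, 0, 0, -0.73, 1], [0.6, -0.98, 0, 0, 0, -0.73, 1], [0.6, -0.98, 0, 0, 0, -0.73, 1], [0.6, -0.98, 0, 0, 0, -0.73, 1], [0.6, -0.98, 0, 0, 0, -0.73, 1], [0.6, -0.98, 0, 0, 0, -0.73, 1], [0.6, -0.98, 0, 0, 0, -0.73, 1], [0.6, -0.98, 0, 0, 0, -0.73, 1], [0.6, -0.98, 0, 0, 0, -0.73, 1], [0.6, -0.98, 0, 0, 0, -0.73, 1], [0.6, -0.98, 0, 0, 0, -0.73, 1], [0.6, -0.98, 0, 0, 0, -0.73, 1], [0, 0, 0, 0, 0, 0, 1], [0, 0, 0, 0, 0, 0, 1]],
  ],
)

```text
time_s: 2.22
eef_pos: [461.5, 155.9, 205.5]
ee_rot: [-3.142, -0.0, 1.57]
ft_force: [0.3, -0.4, -0.6]
gripper_width: 1.002
finger_force: 0.0
```

```bash
cat > h.py <<'E'
from station import bot
import cv2,numpy as np
from scipy.spatial.transform import Rotation as R
def look(name,things=(),save=None):
    s=bot.state();p=bot.capture(name)
    if name=="wrist":
        T=np.eye(4);T[:3,:3]=R.from_euler('xyz',s["ee_rot"]).as_matrix();T[:3,3]=s["eef_pos"];C=T@np.array(p["mount"])
    else:
        C=np.eye(4);C[:3,:3]=R.from_euler('xyz',p["attitude"]).as_matrix();C[:3,3]=p["position"]
    if save: cv2.imwrite(f"pics/{save}.png",p["pixels"][:,:,::-1])
    for t in things:
        print(t,[(np.round(d["location"],1).tolist(),round(d["score"],2)) for d in bot.landmark_of(p,t)[:2]])
    return s,p,C,np.array(p["K"])
def px(C,K,w):
    c=K@(C[:3,:3].T@(np.array(w,float)-C[:3,3]));return c[:2]/c[2]
def ray(C,K,uv,z):
    d=C[:3,:3]@np.linalg.solve(K,[uv[0],uv[1],1.]);return C[:3,3]+d*(z-C[2,3])/d[2]
def maskpose(p,C,K,t,z):
    for m in bot.masks_of(p,t)[:1]:
        cs,_=cv2.findContours(m["region"].astype(np.uint8),cv2.RETR_EXTERNAL,cv2.CHAIN_APPROX_NONE)
        c=max(cs,key=cv2.contourArea)[:,0,:]
        w=np.array([ray(C,K,q,z)[:2] for q in c],np.float32)
        print(t,"mask",m["score"],"px",c.mean(0),"minrect",cv2.minAreaRect(w),"ellipse",cv2.fitEllipse(w))
E
python3 - <<'E'
from h import *
s,p,C,K=look("wrist",("nut_center",),"w1")
print(s["eef_pos"],s["ee_rot"],s["time_s"],C.round(2).tolist(),K.tolist())
maskpose(p,C,K,"nut_center",17)
E
```

```text
nut_center [([469.7, 156.4, 15.0], 0.97)]
[461.48021665 155.91720428 205.51385891] [-3.14151653e+00 -3.86971210e-04  1.56985773e+00] 2.2167 [[1.0, -0.0, 0.0, 463.02], [-0.0, -0.97, -0.26, 230.23], [0.0, 0.26, -0.97, 384.6], [0.0, 0.0, 0.0, 1.0]] [[350.5112393312245, 0.0, 315.83086644542766], [0.0, 350.5112393312245, 237.17175319923558], [0.0, 0.0, 1.0]]
nut_center mask 0.61 px [323.47222222 216.55555556] minrect ((471.4423828125, 155.14584350585938), (35.925228118896484, 39.70482635498047), 89.94949340820312) ellipse ((471.18634033203125, 155.03887939453125), (36.60549545288086, 41.597042083740234), 87.63402557373047)
```

View pics/w1.png

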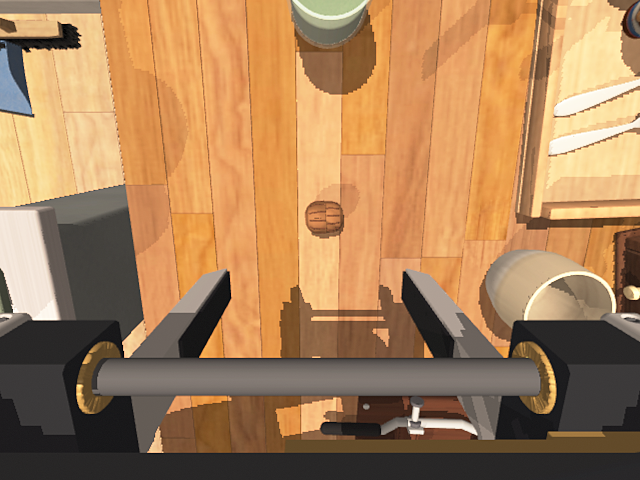

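The nut is at (324,217) in the wrist view. I'll go lower to settle which way its long axis points.

Emit:
carry_out(
  series=[
    [[0.36, 0, -1, 0, 0, 0, 1], [0, 0, -1, 0, 0, 0, 1], [0, 0, -1, 0, 0, 0, 1], [0, 0, -1, 0, 0, 0, 1], [0, 0, 0, 0, 0, 0, 1], [0, 0, 0, 0, 0, 0, 1]],
  ],
)

```text
time_s: 2.87
eef_pos: [468.1, 157.7, 104.4]
ee_rot: [-3.138, 0.0, 1.574]
ft_force: [0.5, -1.5, 0.7]
gripper_width: 1.0
finger_force: 0.0
```

Run:
```python
from h import *
s,p,C,K=look("wrist",("nut_center",))
print(s["eef_pos"],s["ee_rot"],s["time_s"])
maskpose(p,C,K,"nut_center",17)
u,v=px(C,K,[470,156,17]).astype(int);print(u,v)
a=p["pixels"][max(v-60,0):v+60,u-80:u+80,::-1]
cv2.imwrite("pics/w2.png",cv2.resize(a,None,fx=4,fy=4,interpolation=cv2.INTER_CUBIC))
```

```text
nut_center [([470.0, 155.8, 16.7], 0.65)]
[468.08670674 157.67559961 104.4009692 ] [-3.13784849e+00  3.52098103e-04  1.57419664e+00] 2.8667
316 243
```

View pics/w2.png

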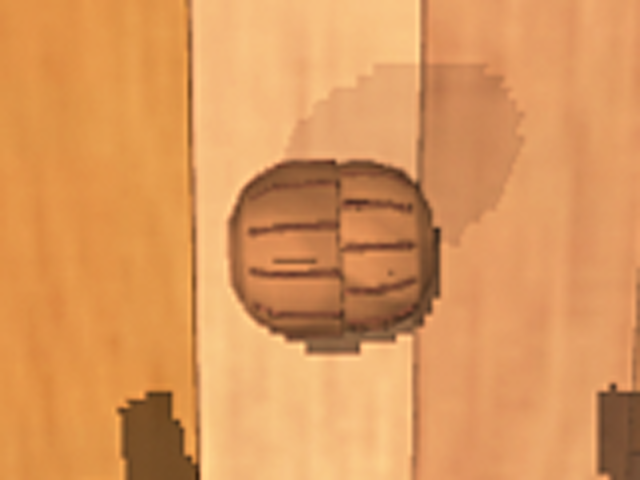

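The seam is vertical in the crop (centre about (334,253)), so the long axis lies along world x with a slight positive tilt of about 2.5°. I'll turn the gripper 90° so it closes across y.

Emit:
carry_out(
  series=[
    [[0.14, -0.1, -0.1, 0, 0, 1, 1], [0, 0, -0.1, 0, 0, 1, 1], [0, 0, -0.1, 0, 0, 1, 1], [0, 0, -0.1, 0, 0, 1, 1], [0, 0, -0.1, 0, 0, 1, 1], [0, 0, -0.1, 0, 0, 1, 1], [0, 0, -0.1, 0, 0, 1, 1], [0, 0, -0.1, 0, 0, 1, 1], [0, 0, -0.1, 0, 0, 1, 1], [0, 0, -0.1, 0, 0, 1, 1], [0, 0, -0.1, 0, 0, 1, 1], [0, 0, -0.1, 0, 0, 1, 1], [0, 0, -0.1, 0, 0, 1, 1], [0, 0, -0.1, 0, 0, 1, 1], [0, 0, -0.1, 0, 0, 1, 1], [0, 0, 0, 0, 0, 0.4, 1], [0, 0, 0, 0, 0, 0, 1], [0, 0, 0, 0, 0, 0, 1]],
  ],
)

```text
time_s: 4.52
eef_pos: [474.9, 154.7, 69.6]
ee_rot: [3.141, 0.003, -3.099]
ft_force: [0.7, 0.3, -0.5]
gripper_width: 1.0
finger_force: 0.0
```

Run:
```python
from h import *
s,p,C,K=look("wrist",("nut_center",))
print(s["eef_pos"],s["ee_rot"],s["time_s"])
maskpose(p,C,K,"nut_center",17)
```

```text
nut_center [([471.8, 157.3, 20.0], 0.98)]
[474.88052393 154.69383677  69.59486609] [ 3.14120373  0.00331923 -3.09949522] 4.5167
nut_center mask 0.85 px [317.21556886 248.26347305] minrect ((472.2390441894531, 155.23883056640625), (42.71964645385742, 34.26081466674805), 3.540132522583008) ellipse ((472.008544921875, 155.2306365966797), (35.48674774169922, 44.24308776855469), 93.07052612304688)
```

Emit:
carry_out(
  series=[
    [[-0.11, 0.02, -0.8, 0, 0, 0.05, 1], [0, 0, -0.8, 0, 0, 0, 1], [0, 0, -0.6, 0, 0, 0, 1], [0, 0, -0.4, 0, 0, 0, 1], [0, 0, 0, 0, 0, 0, 1], [0, 0, 0, 0, 0, 0, 1]],
  ],
)

```text
time_s: 5.17
eef_pos: [470.7, 154.9, 2.9]
ee_rot: [-3.142, -0.001, -3.093]
ft_force: [-0.6, 0.3, 1.1]
gripper_width: 1.001
finger_force: 0.0
```

Emit:
carry_out(
  series=[
    [[0, 0, 0, 0, 0, 0, -0.5], [0, 0, 0, 0, 0, 0, -0.5], [0, 0, 0, 0, 0, 0, -0.5], [0, 0, 0, 0, 0, 0, -0.5], [0, 0, 0, 0, 0, 0, -0.5], [0, 0, 0, 0, 0, 0, -0.5]],
  ],
  force=8,
)

```text
time_s: 5.67
eef_pos: [470.9, 154.9, 3.2]
ee_rot: [3.142, 0.0, -3.093]
ft_force: [0.3, -0.0, -0.1]
gripper_width: 0.61
finger_force: 0.0
```

Emit:
carry_out(
  series=[
    [[0, 0, 0, 0, 0, 0, -0.6], [0, 0, 0, 0, 0, 0, -0.6], [0, 0, 0, 0, 0, 0, -0.6], [0, 0, 0, 0, 0, 0, -0.6], [0, 0, 0, 0, 0, 0, -0.6], [0, 0, 0, 0, 0, 0, -0.6]],
  ],
)

```text
time_s: 6.17
eef_pos: [470.6, 154.9, 2.9]
ee_rot: [3.142, -0.0, -3.093]
ft_force: [0.2, -0.1, 0.6]
gripper_width: 0.364
finger_force: 8.0
```

Emit:
carry_out(
  series=[
    [[0, 0, 0.6, 0, 0, 0, -0.6], [0, 0, 1, 0, 0, 0, -0.6], [0, 0, 1, 0, 0, 0, -0.6], [0, 0, 1, 0, 0, 0, -0.6], [0.25, -0.65, 1, 0, 0, -1, -0.6], [0.25, -0.65, 1, 0, 0, -1, -0.6], [0.25, -0.65, 0, 0, 0, -1, -0.6], [0.25, -0.65, 0, 0, 0, -1, -0.6], [0.25, -0.65, 0, 0, 0, -1, -0.6], [0.25, -0.65, 0, 0, 0, -1, -0.6], [0.25, -0.65, 0, 0, 0, -1, -0.6], [0.25, -0.65, 0, 0, 0, -1, -0.6], [0.25, -0.65, 0, 0, 0, -1, -0.6], [0.25, -0.65, 0, 0, 0, -1, -0.6], [0.25, -0.65, 0, 0, 0, -1, -0.6], [0.25, -0.65, 0, 0, 0, -1, -0.6], [0.25, -0.65, 0, 0, 0, -1, -0.6], [0.25, -0.65, 0, 0, 0, -1, -0.6], [0.25, -0.65, 0, 0, 0, -1, -0.6], [0, 0, 0, 0, 0, 0, -0.6]],
  ],
)

```text
time_s: 7.83
eef_pos: [565.3, -91.7, 142.8]
ee_rot: [3.141, 0.001, 1.614]
ft_force: [1.1, 0.3, 0.0]
gripper_width: 0.361
finger_force: 8.0
```

Run:
```python
from h import *
s,p,C,K=look("wrist",("nut_center","seat","grip","nutcracker"),"w3")
print(s["eef_pos"],s["ee_rot"],s["time_s"],s["gripper_width"])
np.savez("w3.npz",C=C,K=K)
```

```text
nut_center [([564.5, -89.9, 156.7], 0.82)]
seat []
grip []
nutcracker [([576.9, -125.4, -0.2], 0.65)]
[565.29781102 -91.69779756 142.77506466] [3.14096272e+00 1.49320017e-03 1.61423350e+00] 7.8333 0.3612687875528254
```

View pics/w3.png

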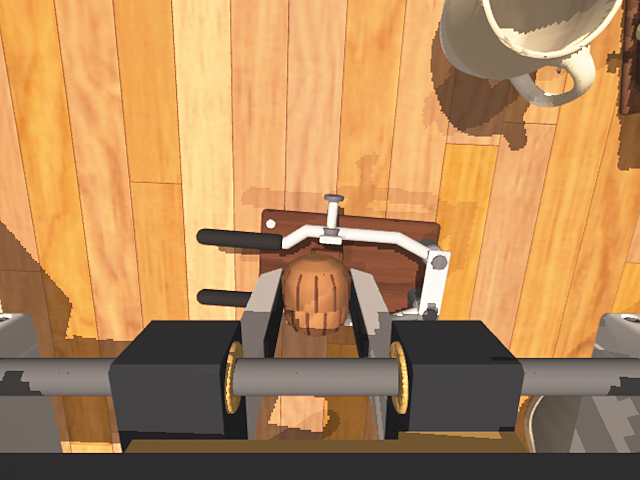

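The wrist view shows the held nut and, below it, the nutcracker. The board's left edge runs from (262,209) to (440,222), the left pin is at (439,262), the right pin is at (429,312), and the grip tips are at (198,236) and (198,297). I'll work out the seat pose from these.

Run:
```python
from h import *
d=np.load("w3.npz");C,K=d["C"],d["K"]
f=lambda uv,z:ray(C,K,uv,z)[:2].round(1)
print("wrist board",f((262,209),12),f((440,222),12),"pins",f((439,262),53),f((429,312),53),"tips",f((199,236),40),f((199,297),40))
d=np.load("top0.npz");C=np.eye(4);C[:3,:3]=R.from_euler('xyz',d["attitude"]).as_matrix();C[:3,3]=d["position"];K=d["K"]
o=np.array([294,196.]);g=lambda u,v,z:f(o+np.array([u-400,v])*.35,z)
print("top pins",g(576,61,53),g(635,62,53),"tips",g(568,298,42),g(636,300,42),"block",g(602,173,22.5),"board",g(546,62,12),g(543,246,12),g(658,66,12),g(656,246,12))
for n in ("top","scene"): look(n,("seat","grip","nutcracker"))
```

```text
wrist board [518.1 -76. ] [679.1 -80.9] pins [ 667.4 -105.5] [ 665.  -150.1] tips [470.  -95.7] [ 467.7 -150.8]
top pins [ 666.1 -105.5] [ 665.1 -155.4] tips [467.5 -95.2] [ 465.7 -150.9] block [ 575.4 -128.3] board [677. -83.] [514.4 -77.5] [ 673.2 -181.5] [ 514.1 -173.7]
seat [([575.5, -127.8, 37.1], 0.74)]
grip []
nutcracker [([576.5, -126.2, 3.9], 0.5)]
seat [([575.9, -129.2, 35.9], 0.93)]
grip [([503.6, -120.9, 41.3], 0.65)]
nutcracker [([573.3, -129.5, 0.3], 0.93)]
```

Emit:
carry_out(
  series=[
    [[0.2, -0.9, -0.4, 0, 0, -0.37, -0.6], [0.2, -0.9, -0.4, 0, 0, -0.36, -0.6], [0, -0.8, -0.4, 0, 0, 0, -0.6], [0, 0, 0, 0, 0, 0, -0.6], [0, 0, 0, 0, 0, 0, -0.6]],
  ],
)

```text
time_s: 8.9
eef_pos: [573.8, -154.3, 112.2]
ee_rot: [-3.14, -0.001, 1.541]
ft_force: [-0.1, 1.1, -0.4]
gripper_width: 0.365
finger_force: 8.0
```

Run:
```python
from h import *
s,p,C,K=look("wrist",("nut_center","seat","grip","nutcracker"))
print(s["eef_pos"],s["ee_rot"],s["time_s"],s["gripper_width"])
np.savez("w4.npz",C=C,K=K)
u,v=px(C,K,[575,-127,30]).astype(int);u0,v0=u-100,v-75;print(u0,v0)
cv2.imwrite("pics/w4.png",cv2.resize(p["pixels"][v0:v0+150,u0:u0+200,::-1],None,fx=4,fy=4,interpolation=cv2.INTER_CUBIC))
```

```text
nut_center [([574.8, -151.8, 127.4], 0.98)]
seat [([576.2, -125.0, 44.1], 0.95)]
grip []
nutcracker [([575.0, -124.2, 1.9], 0.81), ([520.5, -376.4, -1.5], 0.56)]
[ 573.79406903 -154.2664009   112.15128062] [-3.13993267e+00 -1.13375742e-03  1.54101714e+00] 8.9 0.36500806483501264
214 133
```

View pics/w4.png

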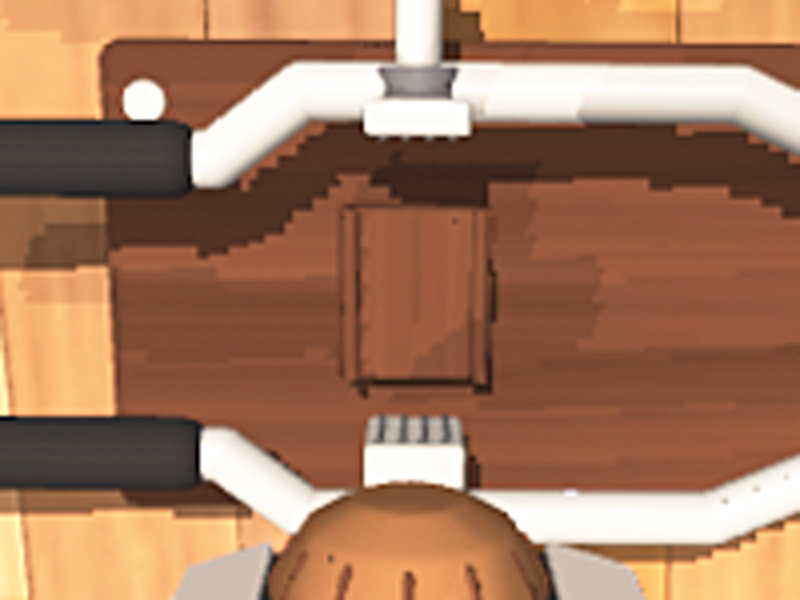

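Run:
```python
from h import *
d=np.load("w4.npz");C,K=d["C"],d["K"]
f=lambda u,v,z:ray(C,K,(214+u/4,133+v/4),z)[:2].round(1)
print("block",f(416,207,24),f(416,380,23),f(343,293,24),f(492,293,24))
print("jaws L",f(417,135,51),"R top",f(414,443,51),"R bottom",f(414,417,29))
print("grips edges",f(100,122,42),f(100,195,38),f(100,418,42),f(100,488,38))
```

```text
block [ 578.3 -109.8] [ 577.3 -143.8] [ 563.8 -125.9] [ 592.5 -126.7]
jaws L [578.7 -94.8] R top [ 576.7 -148.7] R bottom [ 576.8 -149.7]
grips edges [523.6 -91.5] [ 521.7 -104.5] [ 519.  -144.7] [ 516.9 -159.5]
```

The view shows the cradle centre at crop (416,293). The left jaw edge is at row 135, about 32 mm from the seat, and the right jaw edge is at row 443, about 22 mm from it. The seat works out at about (577.8, −126.8). I'll aim the nut 3 mm to the left, near the midpoint between the jaws.

Emit:
carry_out(
  series=[
    [[0.16, 0.6, 0, 0, 0, 0, -0.6], [0, 0.61, -0.4, 0, 0, 0, -0.6], [0, 0, -0.6, 0, 0, 0, -0.6], [0, 0, -0.4, 0, 0, 0, -0.6], [0, 0, 0, 0, 0, 0, -0.6], [0, 0, 0, 0, 0, 0, -0.6], [0, 0, 0, 0, 0, 0, -0.6]],
  ],
)

```text
time_s: 9.73
eef_pos: [578.7, -123.6, 78.2]
ee_rot: [3.141, 0.0, 1.543]
ft_force: [0.4, 0.4, -0.6]
gripper_width: 0.364
finger_force: 8.0
```

Emit:
carry_out(
  series=[
    [[-0.03, -0.02, -0.6, 0, 0, 0, -0.6], [0, 0, -0.6, 0, 0, 0, -0.6], [0, 0, -0.4, 0, 0, 0, -0.6], [0, 0, -0.3, 0, 0, 0, -0.6], [0, 0, -0.15, 0, 0, 0, -0.6], [0, 0, 0, 0, 0, 0, -0.6], [0, 0, 0, 0, 0, 0, -0.6]],
  ],
)

```text
time_s: 10.32
eef_pos: [578.1, -124.4, 27.1]
ee_rot: [3.141, 0.0, 1.543]
ft_force: [0.1, -0.5, -0.2]
gripper_width: 0.367
finger_force: 8.0
```

Emit:
carry_out(
  series=[
    [[0, 0, -0.04, 0, 0, 0, -0.6], [0, 0, -0.04, 0, 0, 0, -0.6], [0, 0, 0, 0, 0, 0, -0.6], [0, 0, 0, 0, 0, 0, -0.6]],
  ],
)

```text
time_s: 10.65
eef_pos: [578.4, -124.4, 25.5]
ee_rot: [3.14, 0.001, 1.543]
ft_force: [-0.1, 0.1, 1.5]
gripper_width: 0.359
finger_force: 8.0
```

Emit:
carry_out(
  series=[
    [[0, 0, 0, 0, 0, 0, 0.2], [0, 0, 0, 0, 0, 0, 0.2], [0, 0, 0, 0, 0, 0, 0.2], [0, 0, 0, 0, 0, 0, 0.2], [0, 0, 0, 0, 0, 0, 0.2], [0, 0, 0, 0, 0, 0, 0.2], [0, 0, 0.5, 0, 0, 0, 0.2], [0, 0, 0.8, 0, 0, 0, 0.2], [0, 0, 1, 0, 0, 0, 0.2], [0, -0.5, 1, 0, 0, 0, 0.5], [0, -0.5, 0.2, 0, 0, 0, 1], [0, 0, 0, 0, 0, 0, 1], [0, 0, 0, 0, 0, 0, 1]],
  ],
)

```text
time_s: 11.73
eef_pos: [577.5, -149.8, 112.1]
ee_rot: [3.141, -0.0, 1.541]
ft_force: [0.1, -0.2, -0.7]
gripper_width: 0.846
finger_force: 0.0
```

Run:
```python
from h import *
s,p,C,K=look("wrist",("nut_center","seat"))
print(s["eef_pos"],s["ee_rot"],s["time_s"],s["gripper_width"])
maskpose(p,C,K,"nut_center",40)
u,v=px(C,K,[575,-127,30]).astype(int);u0,v0=u-100,max(v-75,0);print(u0,v0)
cv2.imwrite("pics/w5.png",cv2.resize(p["pixels"][v0:v0+150,u0:u0+200,::-1],None,fx=4,fy=4,interpolation=cv2.INTER_CUBIC))
```

```text
nut_center [([580.7, -121.2, 38.9], 0.7)]
seat []
[ 577.53175428 -149.7812297   112.13675635] [ 3.14133942e+00 -1.57362575e-04  1.54117476e+00] 11.7333 0.8455834657014216
nut_center mask 0.57 px [315.     212.8875] minrect ((579.36572265625, -124.11553955078125), (42.169219970703125, 34.99594497680664), 88.29966735839844) ellipse ((579.3906860351562, -124.1251220703125), (36.001407623291016, 43.784732818603516), 177.6424102783203)
209 139
```

View pics/w5.png

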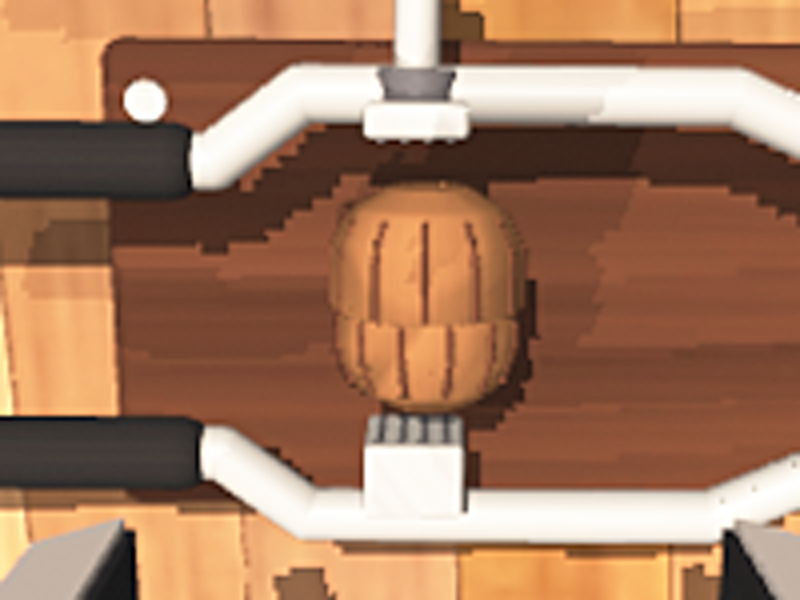

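The nut lies in the cradle at about (579.4, −124.1), aligned from jaw to jaw. Next I'll swing over the grips.

Emit:
carry_out(
  series=[
    [[-0.186, 0.067, 0, 0, 0, 1, 1], [-0.186, 0.067, 0, 0, 0, 1, 1], [-0.186, 0.067, 0, 0, 0, 1, 1], [-0.186, 0.067, 0, 0, 0, 1, 1], [-0.186, 0.067, 0, 0, 0, 1, 1], [-0.186, 0.067, 0, 0, 0, 1, 1], [-0.186, 0.067, 0, 0, 0, 1, 1], [-0.186, 0.067, 0, 0, 0, 1, 1], [-0.186, 0.067, 0, 0, 0, 1, 1], [-0.186, 0.067, 0, 0, 0, 1, 1], [-0.186, 0.067, 0, 0, 0, 1, 1], [-0.186, 0.067, 0, 0, 0, 1, 1], [-0.186, 0.067, 0, 0, 0, 1, 1], [-0.186, 0.067, 0, 0, 0, 1, 1], [-0.186, 0.067, 0, 0, 0, 1, 1], [0, 0, 0, 0, 0, 0, 1], [0, 0, 0, 0, 0, 0, 1], [0, 0, 0, 0, 0, 0, 1]],
  ],
)

```text
time_s: 13.43
eef_pos: [507.8, -123.7, 111.7]
ee_rot: [3.141, -0.001, 3.112]
ft_force: [0.4, -0.0, 0.5]
gripper_width: 1.001
finger_force: 0.0
```

Run:
```python
from h import *
s,p,C,K=look("wrist",("nut_center","grip"),"w6")
print(s["eef_pos"],s["ee_rot"],s["time_s"],s["gripper_width"])
```

```text
nut_center [([579.2, -121.6, 37.0], 0.67)]
grip [([506.2, -122.8, 41.9], 0.91)]
[ 507.82888682 -123.7348349   111.65381457] [ 3.14121884e+00 -7.65275245e-04  3.11168682e+00] 13.4333 1.0008769540384936
```

View pics/w6.png

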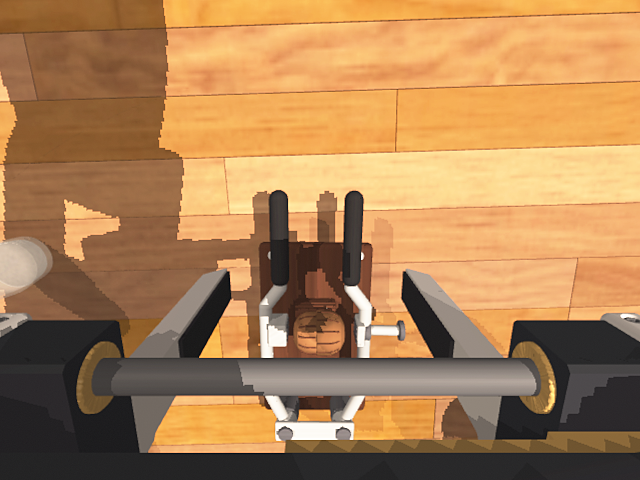

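The grips at columns 279 and 354 are centred between the fingers (230 and 403). I'll descend to straddle them.

Emit:
carry_out(
  series=[
    [[0, -0.02, -0.7, 0, 0, 0, 1], [0, 0, -0.8, 0, 0, 0, 1], [0, 0, -0.8, 0, 0, 0, 1], [0, 0, -0.7, 0, 0, 0, 1], [0, 0, -0.4, 0, 0, 0, 1], [0, 0, -0.2, 0, 0, 0, 1], [0, 0, 0, 0, 0, 0, 1], [0, 0, 0, 0, 0, 0, 1]],
  ],
)

```text
time_s: 14.25
eef_pos: [508.5, -124.7, 22.7]
ee_rot: [-3.141, 0.001, 3.113]
ft_force: [-0.3, -0.2, -0.1]
gripper_width: 0.995
finger_force: 0.0
```

Emit:
carry_out(
  series=[
    [[0, 0, 0, 0, 0, 0, 0.5], [0, 0, 0, 0, 0, 0, 0.4], [0, 0, 0, 0, 0, 0, 0.35], [0, 0, 0, 0, 0, 0, 0.3], [0, 0, 0, 0, 0, 0, 0.3], [0, 0, 0, 0, 0, 0, 0.3], [0, 0, 0, 0, 0, 0, 0.3]],
  ],
  force=25,
)

```text
time_s: 14.83
eef_pos: [508.2, -124.6, 22.5]
ee_rot: [-3.141, 0.001, 3.114]
ft_force: [-0.7, 0.5, 0.7]
gripper_width: 0.647
finger_force: 0.8
```

Emit:
carry_out(
  series=[
    [[0, 0, 0, 0, 0, 0, 0.25], [0, 0, 0, 0, 0, 0, 0.2], [0, 0, 0, 0, 0, 0, 0.15], [0, 0, 0, 0, 0, 0, 0.1], [0, 0, 0, 0, 0, 0, 0.06], [0, 0, 0, 0, 0, 0, 0.02], [0, 0, 0, 0, 0, 0, 0.02], [0, 0, 0, 0, 0, 0, 0.02]],
  ],
)

```text
time_s: 15.5
eef_pos: [508.0, -124.6, 22.2]
ee_rot: [-3.141, 0.0, 3.114]
ft_force: [-0.9, -0.9, 1.2]
gripper_width: 0.513
finger_force: 1.0
```

Emit:
carry_out(
  series=[
    [[0, 0, 0, 0, 0, 0, 0], [0, 0, 0, 0, 0, 0, -0.02], [0, 0, 0, 0, 0, 0, -0.02], [0, 0, 0, 0, 0, 0, -0.02]],
  ],
)

```text
time_s: 15.83
eef_pos: [508.0, -124.5, 22.2]
ee_rot: [-3.142, 0.0, 3.114]
ft_force: [-0.0, -0.5, 0.2]
gripper_width: 0.491
finger_force: 1.1
```

Emit:
carry_out(
  series=[
    [[0, 0, 0, 0, 0, 0, -0.04], [0, 0, 0, 0, 0, 0, -0.06], [0, 0, 0, 0, 0, 0, -0.06], [0, 0, 0, 0, 0, 0, -0.06]],
  ],
)

```text
time_s: 16.17
eef_pos: [508.0, -124.5, 22.2]
ee_rot: [-3.142, 0.0, 3.114]
ft_force: [0.1, 0.1, 1.6]
gripper_width: 0.471
finger_force: 1.6
```

Slight rise in force, so the jaws may be touching. From here I'll take steps of 0.02.

Emit:
carry_out(
  series=[
    [[0, 0, 0, 0, 0, 0, -0.08], [0, 0, 0, 0, 0, 0, -0.08], [0, 0, 0, 0, 0, 0, -0.08]],
  ],
)

```text
time_s: 16.42
eef_pos: [508.0, -124.5, 22.2]
ee_rot: [3.142, 0.0, 3.114]
ft_force: [-0.2, 0.3, 0.5]
gripper_width: 0.458
finger_force: 3.2
```

Emit:
carry_out(
  series=[
    [[0, 0, 0, 0, 0, 0, -0.1], [0, 0, 0, 0, 0, 0, -0.1], [0, 0, 0, 0, 0, 0, -0.1]],
  ],
)

```text
time_s: 16.67
eef_pos: [508.0, -124.5, 22.2]
ee_rot: [3.141, 0.0, 3.114]
ft_force: [0.2, -0.7, 1.5]
gripper_width: 0.448
finger_force: 5.0
```

Emit:
carry_out(
  series=[
    [[0, 0, 0, 0, 0, 0, -0.12], [0, 0, 0, 0, 0, 0, -0.12], [0, 0, 0, 0, 0, 0, -0.12]],
  ],
)

```text
time_s: 16.92
eef_pos: [508.0, -124.5, 22.3]
ee_rot: [-3.142, 0.0, 3.114]
ft_force: [0.1, -0.4, 2.0]
gripper_width: 0.44
finger_force: 6.9
```

Emit:
carry_out(
  series=[
    [[0, 0, 0, 0, 0, 0, -0.14], [0, 0, 0, 0, 0, 0, -0.14], [0, 0, 0, 0, 0, 0, -0.14]],
  ],
)

```text
time_s: 17.17
eef_pos: [508.0, -124.5, 22.2]
ee_rot: [-3.142, 0.0, 3.114]
ft_force: [0.0, 0.8, 1.5]
gripper_width: 0.431
finger_force: 8.9
```

Emit:
carry_out(
  series=[
    [[0, 0, 0, 0, 0, 0, -0.16], [0, 0, 0, 0, 0, 0, -0.16], [0, 0, 0, 0, 0, 0, -0.16]],
  ],
)

```text
time_s: 17.42
eef_pos: [508.0, -124.5, 22.2]
ee_rot: [3.142, 0.0, 3.114]
ft_force: [1.4, -0.3, 1.4]
gripper_width: 0.423
finger_force: 10.7
```

Emit:
carry_out(
  series=[
    [[0, 0, 0, 0, 0, 0, -0.175], [0, 0, 0, 0, 0, 0, -0.175], [0, 0, 0, 0, 0, 0, -0.175]],
  ],
)

```text
time_s: 17.67
eef_pos: [508.1, -124.5, 22.3]
ee_rot: [3.142, 0.0, 3.114]
ft_force: [1.3, 0.6, 2.2]
gripper_width: 0.416
finger_force: 10.9
```

Emit:
carry_out(
  series=[
    [[0, 0, 0, 0, 0, 0, -0.185], [0, 0, 0, 0, 0, 0, -0.185], [0, 0, 0, 0, 0, 0, -0.185]],
  ],
)

```text
time_s: 17.92
eef_pos: [507.7, -124.5, 22.0]
ee_rot: [-3.142, -0.001, 3.114]
ft_force: [-0.1, -0.0, 1.6]
gripper_width: 0.408
finger_force: 1.0
```

The force fell from 10.9 to 1.0 N, so the shell has given. I'll open and withdraw.

Emit:
carry_out(
  series=[
    [[0, 0, 0, 0, 0, 0, -0.1], [0, 0, 0, 0, 0, 0, 0], [0, 0, 0, 0, 0, 0, 0.1], [0, 0, 0, 0, 0, 0, 0.2], [0, 0, 0, 0, 0, 0, 0.3], [0, 0, 0, 0, 0, 0, 0.4], [0, 0, 0, 0, 0, 0, 0.6], [0, 0, 0, 0, 0, 0, 1], [0, 0, 0, 0, 0, 0, 1], [0, 0, 0, 0, 0, 0, 1], [0, 0, 0, 0, 0, 0, 1], [0, 0, 0, 0, 0, 0, 1], [0, 0, 0, 0, 0, 0, 1], [0, 0, 0.4, 0, 0, 0, 1], [0, 0, 0.8, 0, 0, 0, 1], [0, 0, 1, 0, 0, 0, 1], [0, 0, 1, 0, 0, 0, 1], [0, 0, 0.5, 0, 0, 0, 1], [0, 0, 0, 0, 0, 0, 1], [0, 0, 0, 0, 0, 0, 1]],
  ],
)

```text
time_s: 19.58
eef_pos: [508.7, -124.8, 116.0]
ee_rot: [-3.141, 0.002, 3.114]
ft_force: [-0.1, 0.3, -1.4]
gripper_width: 1.003
finger_force: 0.0
```

Run:
```python
from h import *
s,p,C,K=look("wrist",("nut_center","grip"))
print(s["eef_pos"],s["time_s"],s["gripper_width"])
maskpose(p,C,K,"nut_center",40)
cv2.imwrite("pics/w7.png",cv2.resize(p["pixels"][170:450,140:500,::-1],None,fx=2,fy=2))
```

```text
nut_center [([580.4, -121.2, 38.2], 0.57)]
grip [([505.8, -120.6, 40.3], 0.84)]
[ 508.69398252 -124.80800283  115.95382208] 19.5833 1.0029915062773564
nut_center mask 0.97 px [322.34328358 328.04477612] minrect ((580.4559936523438, -122.16447448730469), (35.80974578857422, 41.34297561645508), 89.60845947265625) ellipse ((580.5704956054688, -121.78111267089844), (36.68217086791992, 41.378273010253906), 88.66487884521484)
```

View pics/w7.png

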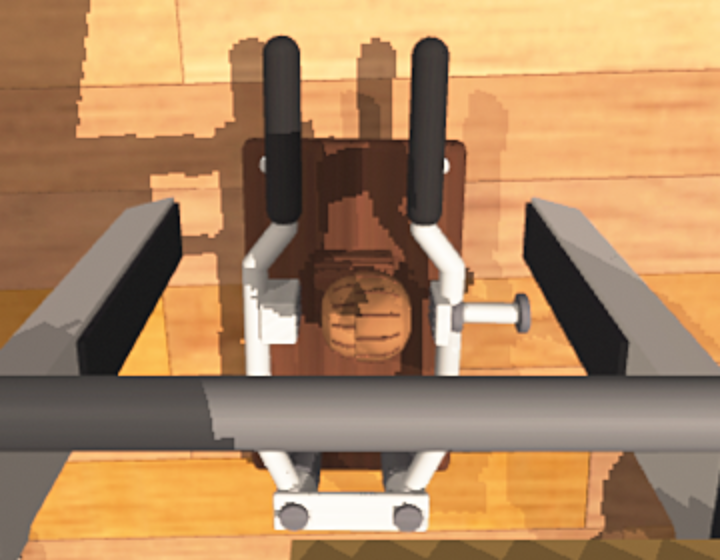

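The nut sits in the cradle at crop (366,316) and is visibly shorter. Both handles have sprung open.

```bash
python3 -c "
from station import bot
print(bot.sign_off())"
```

```text
the job is handed in; nothing more can be done
None
```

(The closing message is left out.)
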